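# Gather the test slugs in the tray's pouring corner

### The job

The white sample tray on the bench holds four loose steel slugs. Take the tray gently by the grip block of its handle (the plastic is thin: squeeze with no more than about 25 N), lift all of it at least 10 cm clear of the bench and tip it towards its one cut-off corner, about 30 degrees, until all four slugs have slid together into that corner; do not touch the slugs or spill any, and leave everything else on the bench where it is. Finish while still holding the tray still in the air, tilted, with the slugs in the corner.

Things in the scene. Friction and masses are not known exactly. Their poses are not given: they have to be found in the camera images.
- tray: open white plastic tray, 210 (its x) x 150 (its y) x 40 mm high, walls and floor 4 mm, 220 to 370 g empty, flat on the bench at any yaw; origin at the centre of its underside, z up. The corner at +x +y is cut off at 45 degrees; the other three are square. Its handle is a bridge along x over the middle: uprights on both short walls, a bar 8 mm wide, 90 to 100 mm above the underside, with a grip block
- tray_grip (a point): centre of the grip block in the middle of the tray's handle, 89 mm above the tray's underside; the block is 64 mm long (tray x), 14 mm thick (tray y), 26 mm tall; squeeze it across its 14 mm. Axes as the tray's. Not slippery: 15 to 25 N of grip holds the full tray
- tray_corner (a point): point on the tray's inner floor (4 mm above the underside) at the middle of the cut-off corner's wall, 84 mm along x and 54 mm along y from the tray's centre; axes as the tray's. The cut takes 34 mm off each inner side; its wall faces 45 degrees between +x and +y, is 34 mm high and has a pouring lip that juts out about 15 mm
- slug0_center (a point): centre of one of the four equal loose dark steel slugs: flat cylinders 28 mm across and 10 mm high, 45 g each, lying flat in the tray. The tray is slippery: they start to slide at 7 to 11 degrees of slope, and 25 to 30 degrees straight towards the cut corner brings them all there within about a second
- slug1_center (a point): centre of one of the four equal loose dark steel slugs: flat cylinders 28 mm across and 10 mm high, 45 g each, lying flat in the tray. The tray is slippery: they start to slide at 7 to 11 degrees of slope, and 25 to 30 degrees straight towards the cut corner brings them all there within about a second
- slug2_center (a point): centre of one of the four equal loose dark steel slugs: flat cylinders 28 mm across and 10 mm high, 45 g each, lying flat in the tray. The tray is slippery: they start to slide at 7 to 11 degrees of slope, and 25 to 30 degrees straight towards the cut corner brings them all there within about a second
- slug3_center (a point): centre of one of the four equal loose dark steel slugs: flat cylinders 28 mm across and 10 mm high, 45 g each, lying flat in the tray. The tray is slippery: they start to slide at 7 to 11 degrees of slope, and 25 to 30 degrees straight towards the cut corner brings them all there within about a second
- spatula: bystander, to be left alone: flat lab spatula, 170 long, lying beside the tray (mm)
- jar: bystander, to be left alone: clear lidded jar, 40 across, 55 tall, standing near one short end of the tray (mm)
- beaker: bystander, to be left alone: steel beaker, 72 across, 90 tall (mm)
- driver: bystander, to be left alone: screwdriver, 160 long, lying (mm)
- case: bystander, to be left alone: black hard case, 110 x 160 x 50 mm
- bottle: bystander, to be left alone: white bottle, 60 across, 130 tall (mm)
- spanner: bystander, to be left alone: open-ended spanner, 140 long, lying (mm)
- mouse: bystander, to be left alone: black computer mouse, 100 x 60, 34 tall (mm)

How it is judged (in metres and radians):
At the end, for the whole second after the job is handed in: The fingers hold the tray still in the air, its cut-off corner (the lowest part) more than 70 mm above the bench, nothing else on the bench carrying it, the tray tilted by 15 to 50 degrees, and all four slugs lie in it with their centres within 75 mm of the middle of the cut-off corner's wall (distance between each of slug0_center, slug1_center, slug2_center, slug3_center and tray_corner below 0.075 m and angle between tray_grip's own z axis and vertical between 0.26 and 0.87 rad and height (world z) of tray_corner above 0.07 m and contact force between the fingers and tray above 2 N and linear speed of tray below 0.04 m/s and z of each of slug0_center, slug1_center, slug2_center, slug3_center in the frame of tray_corner below 0.036 m and contact force between each of spatula, jar, beaker, driver, case, bottle, spanner, mouse and tray below 0.2 N); the arm keeps its last pose, push and grip.
It fails at once if the tray is squeezed too hard (over 35 N a finger) (contact force between the fingers and tray above 70 N).
It fails at once if the robot touches a slug (contact force between any of the fingers, the arm and slug0 above 0.3 N or contact force between any of the fingers, the arm and slug1 above 0.3 N or contact force between any of the fingers, the arm and slug2 above 0.3 N or contact force between any of the fingers, the arm and slug3 above 0.3 N).
It fails at once if a bystander is moved by more than 25 mm (distance of any of spatula, jar, beaker, driver, case, bottle, spanner, mouse from where it was at the start of the episode above 0.025 m).
It also fails if it takes over 38 s, if anything falls off the work surface, if the arm or the gripper's body presses on something with over 40 N, if the wrist force passes 120 N, or if a joint passes its speed limit or range.

### The arm

A 6-joint arm with a two-finger parallel gripper is mounted at the origin on the work surface. World frame = base frame: x ahead of the robot, y to its left, z up, the work surface at z = 0. Lengths are in mm, angles in rad, forces in N, time in s.
With the tool pointing down it reaches from about 300 to 850 mm from the base axis. Payload 5.4 kg.
Tool frame: the origin (TCP) lies midway between the tips of the shut fingers; the grasp point (between the pads) lies 19 mm behind it; z points along the fingers, y is the direction in which the jaws open and shut (so a half turn about z gives the same grasp; the last joint's range is limited). The gripper opens to 85 mm and grips with 20 to 120 N. Pads are 22 mm wide; open, the fingers measure 114 mm over their backs; the gripper's body (76 mm by 85 mm) begins 54 mm behind the grasp point. The pads swing forward as they close: fully open they stand 13 mm farther back than shut.
Start: joints at [-1.53, 0.158, 1.597, -0, 1.386, -0.21], TCP at [142.68, -557, 231.299] pointing down, gripper open.
Joint ranges: [-2.91, 2.91], [-0.94, 2.29], [0.18, 2.7], [-1.29, 4.43], [0.17, 2.64], [-3, 3]. Speed limits (rad/s): [2.57, 2.57, 3.14, 3.14, 3.14, 3.14].

### API

Orientations are given as a unit quaternion [x, y, z, w].
In Python, from workcell import get_state, get_image, hand_in, boxes_of, regions_of, tip_of gives the robot as it stands.
- The arm moves only by the tool apply_moves, never from a script. Its argument "steps" is a list of rows, each an object of numbers: "gripper": the finger opening in m, from 0 to 0.0854; "tx", "ty", "tz": the shift along the tool's x, y, z in m; "rx", "ry", "rz": the turn, a rotation vector about the tool's x, y, z in units of 10 degrees (1.0 is 10 degrees). In form: [{"gripper": .., "tx": .., "ty": .., "tz": .., "rx": .., "ry": .., "rz": ..}, ...]. A call has 1 to 8 rows; each row shifts and turns the pose as measured when the row begins, along the tool's axes as they then stand; what a row does not reach is not made up. A row lasts 1/8 s, in which the tool goes at most 62.5 mm and 10.7 degrees, less where a joint would pass 70% of its speed; a pose out of reach is approached as far as the arm can. A call is refused whole if a number of a shift passes 0.0625 or a number of a turn 1, either way. A call with a gripper value outside its range is refused whole. The fingers move at their own pace and stop on an object; "force" is the grip in N (left out, the last holds). Time passes only in rows, so rows that do not move let the fingers close. It gives the time, the measured TCP pose, the force and the opening at its end, in the units of the state.
- get_state(): the state, without advancing time (a new reading comes with each control period).
- get_image(name): name is "side" or "top" or "wrist"; returns a dict with "color" (420x560x3 uint8, red, green, blue), "fovy" (degrees; the focal length in pixels is half the picture's height over the tangent of half this angle, whatever the lens; pixels are square), "cx", "cy" (the principal point, pixels), "xyz" and "rotation" of the camera in the world; the wrist camera has in their place "mount" (4x4, takes a point from camera to tool coordinates, whose origin is the TCP and whose axes are the flange's). Camera axes: x right, y up, looking along -z (the intrinsics and any distortion apply to the point x, -y, -z); pixel columns grow to the right and rows downward; lengths in mm; the calibration is good to about 2 mm. A picture is of the moment at which its call begins: read the wrist's pose just before it. There is no depth.
- hand_in(): hands the job in, once; it reports no verdict.
Trained networks look in the newest picture that a camera, given by its name, has taken for a name from the list of things; names that differ only in an ending like _2 or _b are one class to them, and where a whole thing is asked for, a point or a joint stands for the part that bears it (a point fixed in the world has none). Each returns a list of dicts, best first, with "score" (0 to 1); they miss things now and then, are a little off and sometimes report something else, mostly with a low value. They report only what shows in the picture. A call takes as long as a camera call.
- boxes_of(camera, query): "bbox" ([left, top, right, bottom] as shares, 0 to 1, of the picture: columns of its width, rows of its height, round what is visible of it).
- regions_of(camera, query): "region" (420x560 bool, what is visible of it) and "bbox" ([left, top, right, bottom] as shares, 0 to 1, of the picture: columns of its width, rows of its height, round what is visible of it).
- tip_of(camera, query): "point" ([column, row] as shares, 0 to 1, of the picture: columns of its width, rows of its height: a listed point, or the origin of a listed thing).
The state is a dict: "t": time; "joint_positions": joint angles; "dq": joint speeds; "tau": joint torques, N m; "tcp_pos": TCP position; "tcp_rot": TCP orientation; "wrist_force": force on the tool from outside, world axes, zero at the start; "ft_torque": the same for the moment, N m; "finger_gap": finger opening in mm.
Only numpy, scipy, OpenCV 4.12 (cv2) and the standard library are available. Lean on these libraries where they do the work, as an engineer would, in place of code of your own. Each camera call takes 0.05 s, during which the arm holds its last target.

## Working session

There is one attempt and no reset: what is moved stays moved. The work goes in short steps, Python scripts to look and compute and a tool call to move; the robot and the scene stay as the last step left them, time stands still between calls to the robot, and variables do not carry over. Pictures are saved under pics/ and viewed, and the job is handed in when it is done.

Besides the shell and the picture viewer there is one more tool, called after ">>>" as a command line: name --argument value ..., lists and objects as JSON in quotes. apply_moves: Moves the arm, as the interface text tells. Its arguments: {"type":"object","properties":{"steps":{"type":"array","items":{"type":"object","properties":{"gripper":{"type":"number"},"tx":{"type":"number"},"ty":{"type":"number"},"tz":{"type":"number"},"rx":{"type":"number"},"ry":{"type":"number"},"rz":{"type":"number"}}}},"force":{"type":"number"}},"required":["steps"]}

```bash
mkdir -p pics; cat > h.py <<'E'
import numpy as np,cv2
from workcell import *
from scipy.spatial.transform import Rotation as R
def rot(r):
    r=np.array(r,float)
    return r if r.shape==(3,3) else R.from_quat(r).as_matrix()
def cam(im,st=None):
    f=im["color"].shape[0]/2/np.tan(np.radians(im["fovy"])/2)
    if "mount" in im:
        M=np.array(im["mount"]);T=np.eye(4);T[:3,:3]=rot(st["tcp_rot"]);T[:3,3]=st["tcp_pos"]
        W=T@M; return f,im["cx"],im["cy"],W[:3,3],W[:3,:3]
    return f,im["cx"],im["cy"],np.array(im["xyz"]),rot(im["rotation"])
def at_z(c,u,v,z):
    f,cx,cy,p,Rm=c
    d=Rm@np.array([(u-cx)/f,-(v-cy)/f,-1]); return p+d*(z-p[2])/d[2]
def proj(c,P):
    f,cx,cy,p,Rm=c
    q=Rm.T@(np.array(P)-p); return cx+f*q[0]/-q[2], cy-f*q[1]/-q[2]
def save(im,n): cv2.imwrite("pics/"+n,im["color"][:,:,::-1])
E
python3 - <<'E'
from h import *
st=get_state();print(st)
for n in["side","top","wrist"]:
    im=get_image(n);save(im,n+"0.png");print(n,{k:v for k,v in im.items() if k!="color"})
    c=cam(im,st)
    for q in["tray","tray_grip","tray_corner","slug0_center","spatula","jar"]:
        for r in tip_of(n,q)[:4]:
            u,v=r["point"][0]*560,r["point"][1]*420
            z={"tray_grip":89,"tray_corner":4,"slug0_center":9}.get(q,0)
            print(n,q,round(r["score"],2),round(u),round(v),at_z(c,u,v,z).round(1))
E
```

```text
{'t': 0.0, 'joint_positions': array([-1.53010751e+00,  1.59052202e-01,  1.59828283e+00,  8.47700275e-06,
        1.38616454e+00, -2.10126208e-01]), 'dq': array([-4.26725034e-04, -1.84544204e-04,  1.30908895e-03, -3.31351005e-05,
        1.17141923e-04,  2.80737886e-04]), 'tau': array([ 1.54974819e-03, -3.96003842e+01, -3.31425118e+01,  1.01539274e-05,
        8.45936331e-03, -3.09273087e-07]), 'tcp_pos': array([ 142.65335245, -556.39320279,  230.28977627]), 'tcp_rot': array([ 9.92146425e-01,  1.25078225e-01,  8.48300068e-05, -9.49687135e-04]), 'wrist_force': array([-0.81437251, -0.01456216,  0.63503657]), 'ft_torque': array([-0.00913134, -0.08289745, -0.02785868]), 'finger_gap': 85.71396616475877}
side {'fovy': 55.76632312323178, 'cx': 283.05270913094444, 'cy': 206.87363179581854, 'xyz': array([478.7081598 , 789.24979647, 697.71509883]), 'rotation': array([-0.01862987,  0.43728771,  0.89902317, -0.01377444])}
side tray 0.91 281 240 [530.7  38.1   0. ]
side tray_grip 0.72 281 212 [527.8  35.8  89. ]
side tray_grip 0.35 303 374 [473.2 450.7  89. ]
side tray_corner 0.95 296 259 [490.4 1
[... 621 characters left out ...]
 224 220 [490.9 122.6   4. ]
top tray_corner 0.38 121 277 [352.1 373.1   4. ]
top tray_corner 0.33 262 198 [545.3  28.    4. ]
top slug0_center 0.6 290 230 [463.2 -39.2   9. ]
top spatula 0.63 273 157 [651.4   0.8   0. ]
top jar 0.47 322 206 [ 525.7 -121.5    0. ]
wrist {'fovy': 69.77309741130335, 'cx': 276.7922585035383, 'cy': 207.29606411208593, 'mount': array([[-9.12864326e-05,  9.54835788e-01,  2.97133992e-01,
         7.73177061e+01],
       [ 9.99999539e-01,  3.71031095e-04, -8.85080079e-04,
        -5.74643503e-02],
       [-9.55352085e-04,  2.97133775e-01, -9.54835382e-01,
        -1.42535770e+02],
       [ 0.00000000e+00,  0.00000000e+00,  0.00000000e+00,
         1.00000000e+00]])}
```

View pics/side0.png

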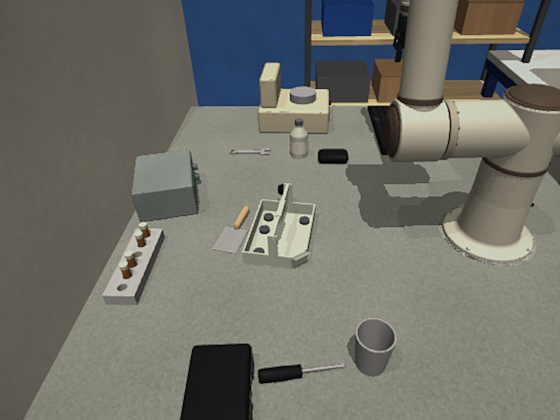

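View pics/top0.png

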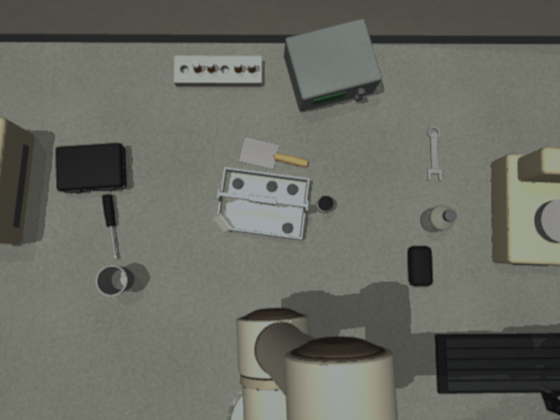

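```bash
cat >> h.py <<'E'
def model(x,y,yaw,z0=0):
    c,s=np.cos(yaw),np.sin(yaw);A=np.array([[c,-s,0],[s,c,0],[0,0,1]]);t=np.array([x,y,z0])
    L={"rim":[(105,37,40),(105,-75,40),(-105,-75,40),(-105,75,40),(71,75,40),(105,41,40)],
       "floor":[(101,37,4),(101,-71,4),(-101,-71,4),(-101,71,4),(67,71,4),(101,37,4)],
       "grip":[(-32,-7,102),(32,-7,102),(32,7,102),(-32,7,102),(-32,-7,102)],"bar":[(-105,0,100),(105,0,100)]}
    return {k:np.array(v)@A.T+t for k,v in L.items()}
def draw(im,c,m,n,box,k):
    x0,y0,x1,y1=box
    g=cv2.resize(im["color"][y0:y1,x0:x1,::-1],None,fx=k,fy=k,interpolation=cv2.INTER_CUBIC)
    for (nm,P),col in zip(m.items(),[(0,0,255),(0,255,0),(255,0,0),(255,0,255)]):
        p=np.array([proj(c,q) for q in P]); p=((p-[x0,y0]+.5)*k).astype(np.int32)
        cv2.polylines(g,[p],False,col,1)
    cv2.imwrite("pics/"+n,g)
E
python3 - <<'E'
from h import *
m=model(531,33,np.radians(84.4))
im=get_image("top");draw(im,cam(im),m,"top1.png",(205,150,345,255),5)
im=get_image("side");draw(im,cam(im),m,"side1.png",(230,170,340,280),5)
E
```

```text
(no output)
```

View pics/top1.png

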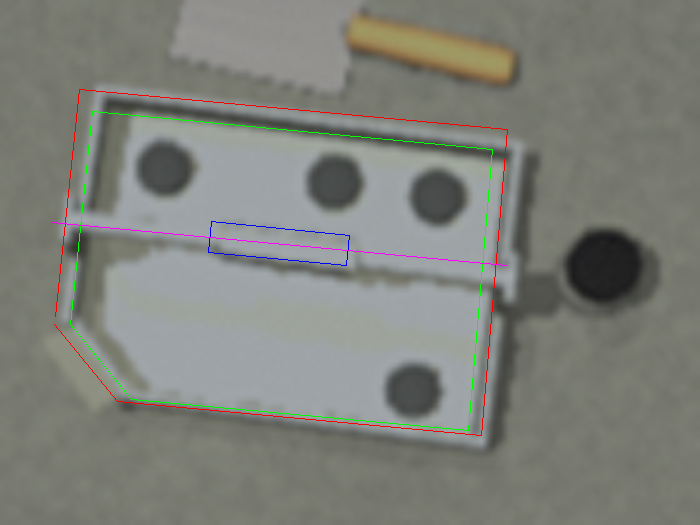

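View pics/side1.png

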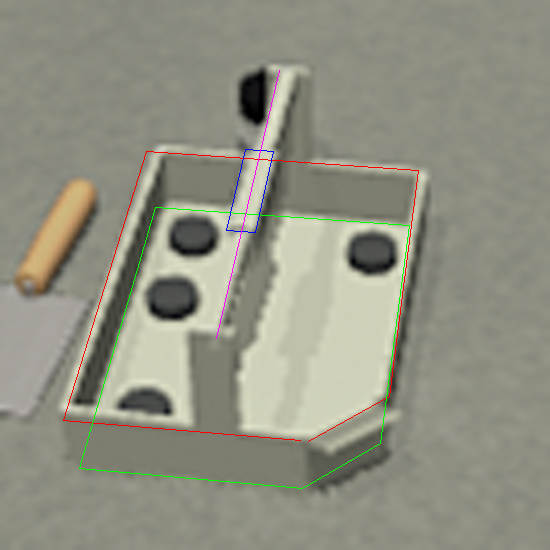

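```bash

python3 - <<'E'
from h import *
m=model(527,28,np.radians(83.2))
im=get_image("top");print(im.keys());draw(im,cam(im),m,"top2.png",(205,150,345,255),5)
im=get_image("side");draw(im,cam(im),m,"side2.png",(230,170,340,280),5)
E
```

```text
dict_keys(['color', 'fovy', 'cx', 'cy', 'xyz', 'rotation'])
```

View pics/top2.png

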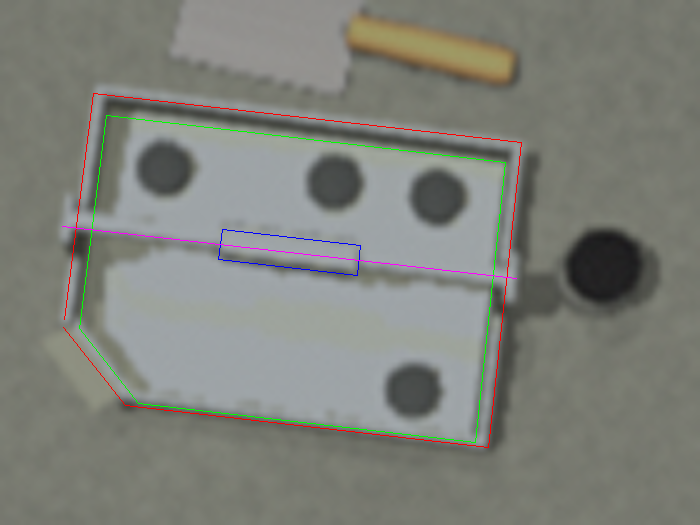

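View pics/side2.png

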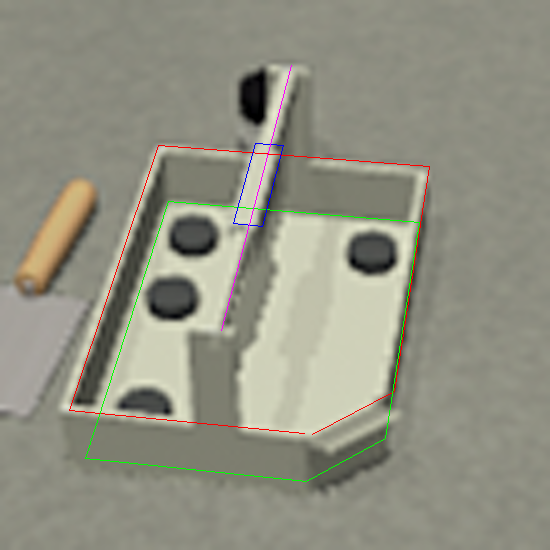

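```bash
cat >> h.py <<'E'
def plan(target,Rt,n,ang_max=10.0,d_max=60.):
    st=get_state();p=st["tcp_pos"].copy();Rm=rot(st["tcp_rot"])
    dr=R.from_matrix(Rm.T@Rt).as_rotvec();D=np.array(target)-p
    N=max(int(np.ceil(np.linalg.norm(D)/d_max)),int(np.ceil(np.degrees(np.linalg.norm(dr))/ang_max)),n)
    print("pos",p.round(1),"D",D.round(1),"rotvec deg",np.degrees(dr).round(2),"N",N)
    for i in range(min(N,8)):
        Ri=Rm@R.from_rotvec(dr*i/N).as_matrix()
        t=Ri.T@(D/N)/1000; r=np.degrees(dr/N)/10
        print("tx %.4f ty %.4f tz %.4f rx %.3f ry %.3f rz %.3f"%(*t,*r))
def down(yaw):
    c,s=np.cos(yaw),np.sin(yaw);return np.array([[c,s,0],[s,-c,0],[0,0,-1]])
E
python3 - <<'E'
from h import *
plan([528,30,230],down(np.radians(83.2)),1)
E
```

```text
pos [ 142.7 -557.   231.3] D [385.3 587.   -1.3] rotvec deg [ -0.     0.   -68.83] N 12
tx 0.0432 ty -0.0394 tz 0.0001 rx -0.000 ry 0.000 rz -0.574
tx 0.0470 ty -0.0349 tz 0.0001 rx -0.000 ry 0.000 rz -0.574
tx 0.0502 ty -0.0300 tz 0.0001 rx -0.000 ry 0.000 rz -0.574
tx 0.0530 ty -0.0249 tz 0.0001 rx -0.000 ry 0.000 rz -0.574
tx 0.0552 ty -0.0194 tz 0.0001 rx -0.000 ry 0.000 rz -0.574
tx 0.0569 ty -0.0138 tz 0.0001 rx -0.000 ry 0.000 rz -0.574
tx 0.0580 ty -0.0081 tz 0.0001 rx -0.000 ry 0.000 rz -0.574
tx 0.0585 ty -0.0022 tz 0.0001 rx -0.000 ry 0.000 rz -0.574
```

>>> apply_moves --steps '[{"tx": 0.043, "ty": -0.039, "rz": -0.57, "gripper": 0.085}, {"tx": 0.047, "ty": -0.035, "rz": -0.57}, {"tx": 0.05, "ty": -0.03, "rz": -0.57}, {"tx": 0.053, "ty": -0.025, "rz": -0.57}, {"tx": 0.055, "ty": -0.019, "rz": -0.57}, {"tx": 0.057, "ty": -0.014, "rz": -0.57}, {"tx": 0.058, "ty": -0.008, "rz": -0.57}, {"tx": 0.058, "ty": -0.002, "rz": -0.57}]'

```text
$.steps[0]: bad value
```

```bash
python3 - <<'E'
from h import *
plan([528,30,230],down(np.radians(83.2)),1)
E
```

```text
pos [ 142.7 -557.   231.3] D [385.3 587.   -1.3] rotvec deg [ -0.     0.   -68.83] N 12
tx 0.0432 ty -0.0394 tz 0.0001 rx -0.000 ry 0.000 rz -0.574
tx 0.0470 ty -0.0349 tz 0.0001 rx -0.000 ry 0.000 rz -0.574
tx 0.0502 ty -0.0300 tz 0.0001 rx -0.000 ry 0.000 rz -0.574
tx 0.0530 ty -0.0249 tz 0.0001 rx -0.000 ry 0.000 rz -0.574
tx 0.0552 ty -0.0194 tz 0.0001 rx -0.000 ry 0.000 rz -0.574
tx 0.0569 ty -0.0138 tz 0.0001 rx -0.000 ry 0.000 rz -0.574
tx 0.0580 ty -0.0081 tz 0.0001 rx -0.000 ry 0.000 rz -0.574
tx 0.0585 ty -0.0022 tz 0.0001 rx -0.000 ry 0.000 rz -0.574
```

Perhaps every key is required in each row.

>>> apply_moves --steps '[{"gripper": 0.085, "tx": 0.043, "ty": -0.039, "tz": 0, "rx": 0, "ry": 0, "rz": -0.57}, {"gripper": 0.085, "tx": 0.047, "ty": -0.035, "tz": 0, "rx": 0, "ry": 0, "rz": -0.57}, {"gripper": 0.085, "tx": 0.05, "ty": -0.03, "tz": 0, "rx": 0, "ry": 0, "rz": -0.57}, {"gripper": 0.085, "tx": 0.053, "ty": -0.025, "tz": 0, "rx": 0, "ry": 0, "rz": -0.57}, {"gripper": 0.085, "tx": 0.055, "ty": -0.019, "tz": 0, "rx": 0, "ry": 0, "rz": -0.57}, {"gripper": 0.085, "tx": 0.057, "ty": -0.014, "tz": 0, "rx": 0, "ry": 0, "rz": -0.57}, {"gripper": 0.085, "tx": 0.058, "ty": -0.008, "tz": 0, "rx": 0, "ry": 0, "rz": -0.57}, {"gripper": 0.085, "tx": 0.058, "ty": -0.002, "tz": 0, "rx": 0, "ry": 0, "rz": -0.57}]'

```text
t: 2.25
tcp_pos: [402.1, -157.0, 232.0]
tcp_rot: [0.862, 0.507, 0.001, 0.003]
wrist_force: [0.5, -0.6, -0.1]
finger_gap: 85.1
```

```bash
python3 - <<'E'
from h import *
plan([528,30,230],down(np.radians(83.2)),1)
E
```

```text
pos [ 402.1 -157.   232. ] D [125.9 187.   -2. ] rotvec deg [  0.33   0.17 -22.24] N 4
tx 0.0561 ty 0.0048 tz 0.0004 rx 0.008 ry 0.004 rz -0.556
tx 0.0554 ty 0.0102 tz 0.0005 rx 0.008 ry 0.004 rz -0.556
tx 0.0542 ty 0.0156 tz 0.0005 rx 0.008 ry 0.004 rz -0.556
tx 0.0524 ty 0.0207 tz 0.0005 rx 0.008 ry 0.004 rz -0.556
```

>>> apply_moves --steps '[{"gripper": 0.085, "tx": 0.056, "ty": 0.005, "tz": 0, "rx": 0, "ry": 0, "rz": -0.56}, {"gripper": 0.085, "tx": 0.055, "ty": 0.01, "tz": 0, "rx": 0, "ry": 0, "rz": -0.56}, {"gripper": 0.085, "tx": 0.054, "ty": 0.016, "tz": 0, "rx": 0, "ry": 0, "rz": -0.56}, {"gripper": 0.085, "tx": 0.052, "ty": 0.021, "tz": 0, "rx": 0, "ry": 0, "rz": -0.56}, {"gripper": 0.085, "tx": 0, "ty": 0, "tz": 0, "rx": 0, "ry": 0, "rz": 0}]'

```text
t: 2.88
tcp_pos: [531.9, 39.9, 232.9]
tcp_rot: [0.74, 0.672, 0.001, 0.005]
wrist_force: [-0.5, -0.6, 0.3]
finger_gap: 85.3
```

```bash
python3 - <<'E'
from h import *
st=get_state();im=get_image("wrist");c=cam(im,st)
plan([528,30,230],down(np.radians(83.2)),1)
draw(im,c,model(528,30,np.radians(83.2)),"w1.png",(0,0,560,420),1.4)
for r in tip_of("wrist","tray_grip")[:3]:
    u,v=r["point"][0]*560,r["point"][1]*420;print(r["score"],u,v,at_z(c,u,v,89))
E
```

```text
pos [531.2  38.4 232.9] D [-3.2 -8.4 -2.9] rotvec deg [0.51 0.34 1.16] N 1
tx -0.0086 ty -0.0024 tz 0.0030 rx 0.051 ry 0.034 rz 0.116
```

View pics/w1.png

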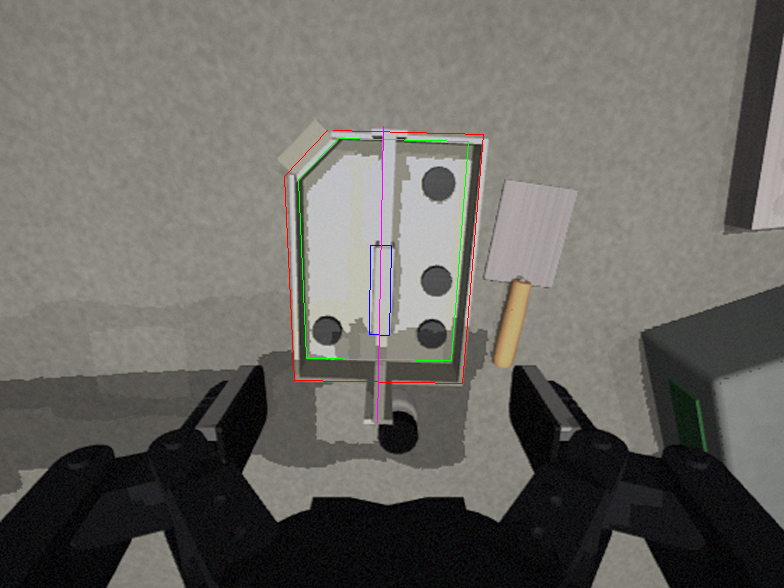

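```bash
python3 - <<'E'
from h import *
plan([528.7,30,70],down(np.radians(82.5)),6)
E
```

```text
pos [530.8  37.2 233. ] D [  -2.1   -7.2 -163. ] rotvec deg [0.51 0.35 1.74] N 6
tx -0.0011 ty -0.0005 tz 0.0272 rx 0.009 ry 0.006 rz 0.029
tx -0.0011 ty -0.0004 tz 0.0272 rx 0.009 ry 0.006 rz 0.029
tx -0.0011 ty -0.0004 tz 0.0272 rx 0.009 ry 0.006 rz 0.029
tx -0.0011 ty -0.0003 tz 0.0272 rx 0.009 ry 0.006 rz 0.029
tx -0.0012 ty -0.0003 tz 0.0272 rx 0.009 ry 0.006 rz 0.029
tx -0.0012 ty -0.0002 tz 0.0272 rx 0.009 ry 0.006 rz 0.029
```

>>> apply_moves --steps '[{"gripper": 0.085, "tx": -0.004, "ty": -0.001, "tz": 0.02, "rx": 0.03, "ry": 0.02, "rz": 0.1}, {"gripper": 0.085, "tx": -0.002, "ty": -0.001, "tz": 0.02, "rx": 0.02, "ry": 0.01, "rz": 0.07}, {"gripper": 0.085, "tx": -0.001, "ty": 0, "tz": 0.02, "rx": 0, "ry": 0, "rz": 0}, {"gripper": 0.085, "tx": 0, "ty": 0, "tz": 0.02, "rx": 0, "ry": 0, "rz": 0}, {"gripper": 0.085, "tx": 0, "ty": 0, "tz": 0, "rx": 0, "ry": 0, "rz": 0}]'

```text
t: 3.6
tcp_pos: [523.5, 23.1, 145.6]
tcp_rot: [0.757, 0.654, -0.002, -0.002]
wrist_force: [0.8, 0.7, 0.5]
finger_gap: 85.1
```

```bash
python3 - <<'E'
from h import *
st=get_state();im=get_image("wrist");c=cam(im,st)
draw(im,c,model(528.5,30,np.radians(82.5)),"w2.png",(0,0,560,420),1.4)
plan([528.7,30,70],down(np.radians(82.5)),4)
E
```

```text
pos [524.4  23.1 146.8] D [  4.3   6.9 -76.8] rotvec deg [-0.2   0.1  -0.84] N 4
tx 0.0019 ty 0.0009 tz 0.0192 rx -0.005 ry 0.002 rz -0.021
tx 0.0019 ty 0.0009 tz 0.0192 rx -0.005 ry 0.002 rz -0.021
tx 0.0019 ty 0.0009 tz 0.0192 rx -0.005 ry 0.002 rz -0.021
tx 0.0019 ty 0.0009 tz 0.0192 rx -0.005 ry 0.002 rz -0.021
```

View pics/w2.png

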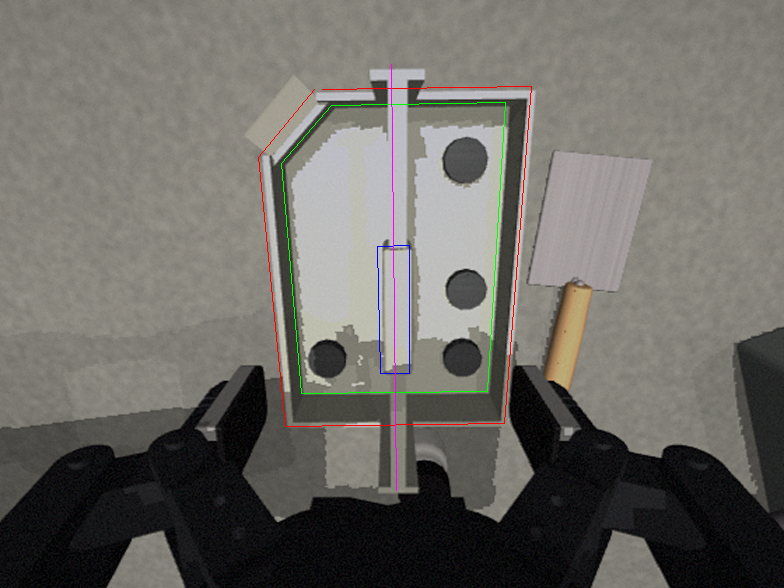

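>>> apply_moves --steps '[{"gripper": 0.085, "tx": 0.005, "ty": 0.003, "tz": 0.019, "rx": 0, "ry": 0, "rz": -0.04}, {"gripper": 0.085, "tx": 0.001, "ty": 0.001, "tz": 0.02, "rx": 0, "ry": 0, "rz": -0.03}, {"gripper": 0.085, "tx": 0, "ty": 0, "tz": 0.015, "rx": 0, "ry": 0, "rz": 0}, {"gripper": 0.085, "tx": 0, "ty": 0, "tz": 0, "rx": 0, "ry": 0, "rz": 0}]'

```text
t: 4.15
tcp_pos: [530.3, 27.7, 90.8]
tcp_rot: [0.753, 0.658, -0.001, 0.0]
wrist_force: [-0.5, 0.7, 0.7]
finger_gap: 85.1
```

```bash
python3 - <<'E'
from h import *
st=get_state();im=get_image("wrist");c=cam(im,st)
draw(im,c,model(529.5,29.5,np.radians(82.5)),"w3.png",(0,0,560,420),1.4)
plan([529.5,29.5,70],down(np.radians(82.5)),2)
E
```

```text
pos [531.   27.6  91.7] D [ -1.5   1.9 -21.7] rotvec deg [ 0.07  0.09 -0.24] N 2
tx 0.0008 ty -0.0009 tz 0.0108 rx 0.003 ry 0.005 rz -0.012
tx 0.0008 ty -0.0009 tz 0.0108 rx 0.003 ry 0.005 rz -0.012
```

View pics/w3.png

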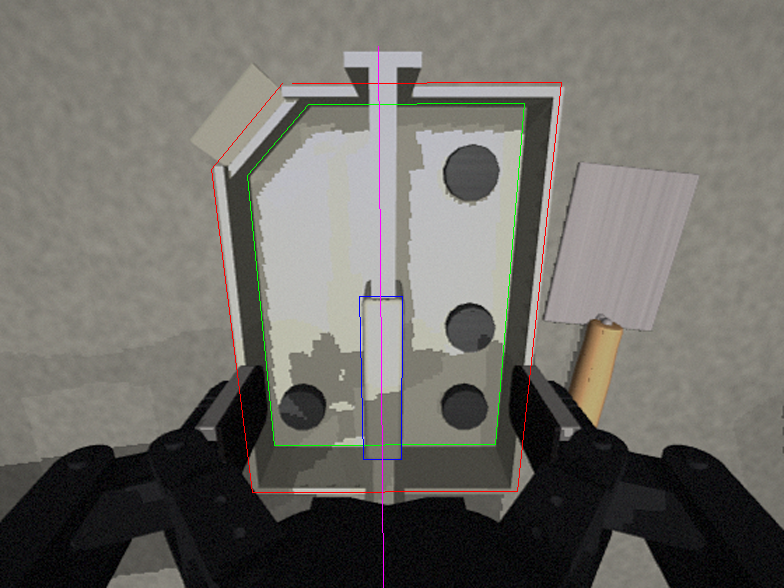

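>>> apply_moves --steps '[{"gripper": 0.085, "tx": 0.001, "ty": -0.001, "tz": 0.011, "rx": 0, "ry": 0, "rz": 0}, {"gripper": 0.085, "tx": 0, "ty": 0, "tz": 0.009, "rx": 0, "ry": 0, "rz": 0}, {"gripper": 0.085, "tx": 0, "ty": 0, "tz": 0, "rx": 0, "ry": 0, "rz": 0}]' --force 22

```text
t: 4.58
tcp_pos: [531.2, 28.7, 71.7]
tcp_rot: [0.753, 0.658, 0.001, 0.002]
wrist_force: [1.2, -0.9, -0.3]
finger_gap: 85.1
```

>>> apply_moves --force 22 --steps '[{"gripper": 0.03, "tx": 0, "ty": 0, "tz": 0, "rx": 0, "ry": 0, "rz": 0}, {"gripper": 0.03, "tx": 0, "ty": 0, "tz": 0, "rx": 0, "ry": 0, "rz": 0}, {"gripper": 0.025, "tx": 0, "ty": 0, "tz": 0, "rx": 0, "ry": 0, "rz": 0}, {"gripper": 0.02, "tx": 0, "ty": 0, "tz": 0, "rx": 0, "ry": 0, "rz": 0}]'

```text
t: 5.08
tcp_pos: [531.9, 28.6, 72.5]
tcp_rot: [0.753, 0.658, 0.001, 0.003]
wrist_force: [-0.6, 0.1, -0.2]
finger_gap: 20.0
```

```bash
python3 - <<'E'
from h import *
im=get_image("wrist");save(im,"w4.png");print(get_state()["tcp_pos"],get_state()["finger_gap"])
E
```

```text
[531.81836413  28.53386885  72.47952185] 20.397254683102084
```

View pics/w4.png

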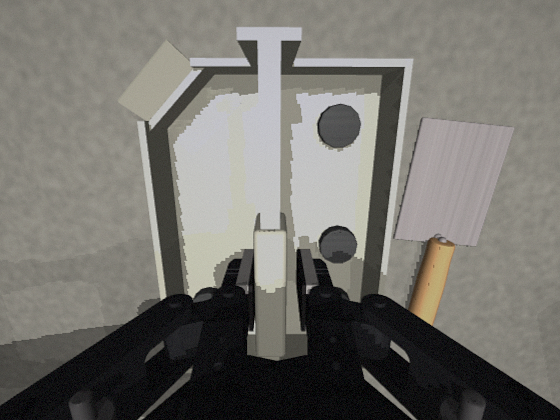

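>>> apply_moves --force 22 --steps '[{"gripper": 0.02, "tx": 0, "ty": -0.002, "tz": 0.003, "rx": 0, "ry": 0, "rz": 0}, {"gripper": 0.017, "tx": 0, "ty": 0, "tz": 0, "rx": 0, "ry": 0, "rz": 0}, {"gripper": 0.012, "tx": 0, "ty": 0, "tz": 0, "rx": 0, "ry": 0, "rz": 0}, {"gripper": 0.005, "tx": 0, "ty": 0, "tz": 0, "rx": 0, "ry": 0, "rz": 0}, {"gripper": 0, "tx": 0, "ty": 0, "tz": 0, "rx": 0, "ry": 0, "rz": 0}]'

```text
t: 5.75
tcp_pos: [529.9, 28.8, 69.5]
tcp_rot: [0.753, 0.658, 0.001, 0.003]
wrist_force: [0.7, -0.3, 0.0]
finger_gap: 14.0
```

>>> apply_moves --steps '[{"gripper": 0, "tx": 0, "ty": 0, "tz": -0.01, "rx": 0, "ry": 0, "rz": 0}, {"gripper": 0, "tx": 0, "ty": 0, "tz": -0.02, "rx": 0, "ry": 0, "rz": 0}, {"gripper": 0, "tx": 0, "ty": 0, "tz": -0.025, "rx": 0, "ry": 0, "rz": 0}, {"gripper": 0, "tx": 0, "ty": 0, "tz": -0.025, "rx": 0, "ry": 0, "rz": 0}, {"gripper": 0, "tx": 0, "ty": 0, "tz": -0.025, "rx": 0, "ry": 0, "rz": 0}, {"gripper": 0, "tx": 0, "ty": 0, "tz": -0.02, "rx": 0, "ry": 0, "rz": 0}, {"gripper": 0, "tx": 0, "ty": 0, "tz": 0, "rx": 0, "ry": 0, "rz": 0}]'

```text
t: 6.62
tcp_pos: [525.1, 30.0, 195.9]
tcp_rot: [0.753, 0.658, -0.002, -0.001]
wrist_force: [0.5, -1.0, -4.2]
finger_gap: 13.6
```

```bash
python3 - <<'E'
from h import *
st=get_state();print(st["tcp_pos"],st["wrist_force"],st["joint_positions"].round(2),st["finger_gap"])
im=get_image("wrist");save(im,"w5.png");im=get_image("side");save(im,"side5.png")
E
```

```text
[525.13678845  29.9794021  195.85089485] [ 0.50909335 -0.98190882 -4.19482707] [-0.17  0.06  1.77 -0.    1.31 -0.04] 13.55963540322446
```

View pics/w5.png

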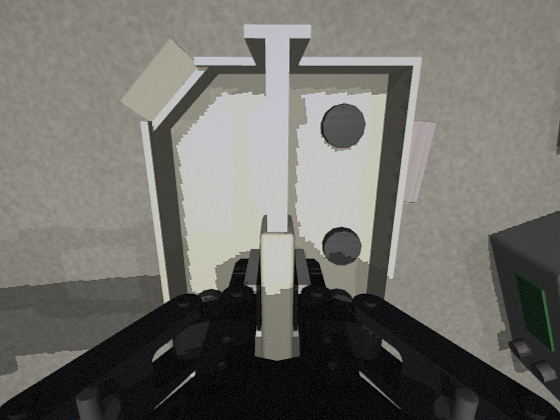

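View pics/side5.png

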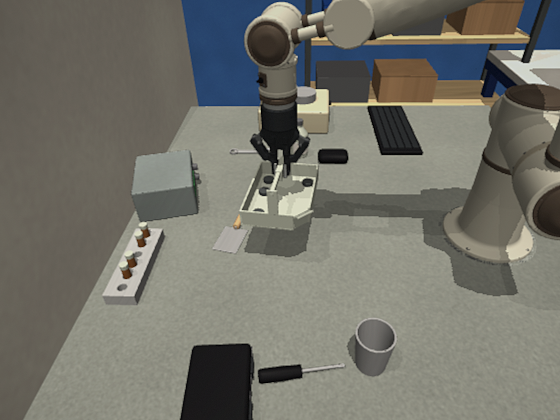

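>>> apply_moves --force 24 --steps '[{"gripper": 0, "tx": 0, "ty": 0, "tz": -0.015, "rx": 0, "ry": 0, "rz": 0}, {"gripper": 0, "tx": 0, "ty": 0, "tz": -0.025, "rx": 0, "ry": 0, "rz": 0}, {"gripper": 0, "tx": 0, "ty": 0, "tz": -0.025, "rx": 0, "ry": 0, "rz": 0}, {"gripper": 0, "tx": 0, "ty": 0, "tz": -0.01, "rx": 0, "ry": 0, "rz": 0}, {"gripper": 0, "tx": 0, "ty": 0, "tz": 0, "rx": -0.1, "ry": -0.1, "rz": 0}, {"gripper": 0, "tx": 0, "ty": 0, "tz": 0, "rx": -0.2, "ry": -0.2, "rz": 0}, {"gripper": 0, "tx": 0, "ty": 0, "tz": 0, "rx": -0.2, "ry": -0.2, "rz": 0}, {"gripper": 0, "tx": 0, "ty": 0, "tz": 0, "rx": -0.2, "ry": -0.2, "rz": 0}]'

```text
t: 7.72
tcp_pos: [520.3, 30.7, 264.1]
tcp_rot: [0.75, 0.656, -0.014, 0.083]
wrist_force: [0.3, -0.5, -4.9]
finger_gap: 13.5
```

```bash
cat > look.py <<'E'
import sys
from h import *
n=sys.argv[1]
st=get_state();Rm=rot(st["tcp_rot"]);print(st["t"],st["tcp_pos"].round(1),st["finger_gap"].round(1),st["joint_positions"].round(2),"tilt",np.degrees(np.arccos(-Rm[2,2])).round(1))
h=-Rm[:,2]; print("heading rel tool x",np.degrees(np.arctan2(-(Rm[:,1]@[0,0,-1]),Rm[:,0]@[0,0,-1])).round(1))
a=get_image("wrist");b=get_image("side")["color"]
b=cv2.resize(b[110:290,200:380],(420,420),interpolation=cv2.INTER_CUBIC)
g=np.hstack([a["color"],b]);cv2.imwrite("pics/"+n,cv2.resize(g[:,:,::-1],(800,343)))
E
python3 look.py l1.png
```

```text
Traceback (most recent call last):
  File "look.py", line 4, in <module>
    st=get_state();Rm=rot(st["tcp_rot"]);print(st["t"],st["tcp_pos"].round(1),st["finger_gap"].round(1),st["joint_positions"].round(2),"tilt",np.degrees(np.arccos(-Rm[2,2])).round(1))
                                                                              ^^^^^^^^^^^^^^^^^^^^^^
AttributeError: 'float' object has no attribute 'round'
```

```bash
sed -i 's/st\["finger_gap"\].round(1)/st["finger_gap"]/' look.py
python3 look.py l1.png
```

```text
7.725 [520.3  30.7 264.1] 13.522700935787908 [-0.09 -0.06  1.77 -0.14  1.33  0.07] tilt 9.6
heading rel tool x 39.3
```

View pics/l1.png

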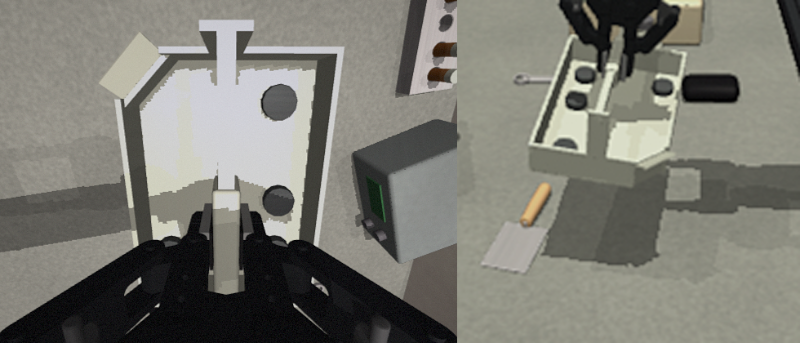

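>>> apply_moves --steps '[{"gripper": 0, "tx": 0, "ty": 0, "tz": 0, "rx": -0.25, "ry": -0.2, "rz": 0}, {"gripper": 0, "tx": 0, "ty": 0, "tz": 0, "rx": -0.25, "ry": -0.2, "rz": 0}, {"gripper": 0, "tx": 0, "ty": 0, "tz": 0, "rx": -0.25, "ry": -0.2, "rz": 0}, {"gripper": 0, "tx": 0, "ty": 0, "tz": 0, "rx": -0.25, "ry": -0.2, "rz": 0}, {"gripper": 0, "tx": 0, "ty": 0, "tz": 0, "rx": -0.25, "ry": -0.2, "rz": 0}, {"gripper": 0, "tx": 0, "ty": 0, "tz": 0, "rx": -0.25, "ry": -0.2, "rz": 0}, {"gripper": 0, "tx": 0, "ty": 0, "tz": 0, "rx": -0.1, "ry": -0.1, "rz": 0}, {"gripper": 0, "tx": 0, "ty": 0, "tz": 0, "rx": 0, "ry": 0, "rz": 0}]'

```text
t: 8.82
tcp_pos: [515.7, 33.0, 257.4]
tcp_rot: [0.724, 0.639, -0.01, 0.259]
wrist_force: [0.3, -0.0, -4.1]
finger_gap: 13.4
```

```bash
python3 look.py l2.png
```

```text
8.825 [515.7  33.  257.4] 13.368799418796089 [ 0.07 -0.18  1.96 -0.48  1.09  0.37] tilt 30.0
heading rel tool x 46.4
```

View pics/l2.png

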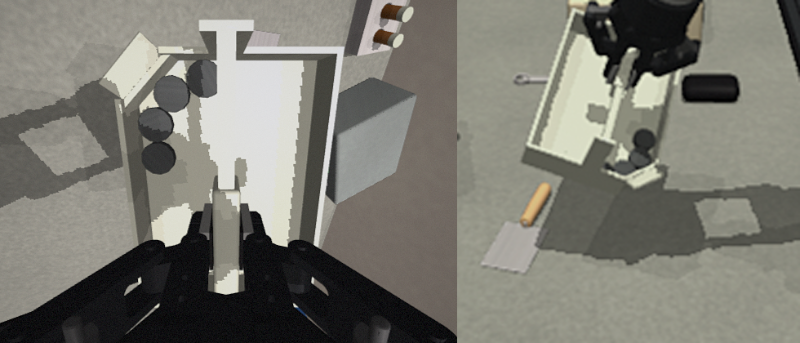

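>>> apply_moves --steps '[{"gripper": 0, "tx": 0, "ty": 0, "tz": 0, "rx": 0, "ry": 0, "rz": 0}, {"gripper": 0, "tx": 0, "ty": 0, "tz": 0, "rx": 0, "ry": 0, "rz": 0}, {"gripper": 0, "tx": 0, "ty": 0, "tz": 0, "rx": 0, "ry": 0, "rz": 0}, {"gripper": 0, "tx": 0, "ty": 0, "tz": 0, "rx": 0, "ry": 0, "rz": 0}, {"gripper": 0, "tx": 0, "ty": 0, "tz": 0, "rx": 0, "ry": 0, "rz": 0}, {"gripper": 0, "tx": 0, "ty": 0, "tz": 0, "rx": 0, "ry": 0, "rz": 0}]'

```text
t: 9.68
tcp_pos: [516.8, 32.0, 258.6]
tcp_rot: [0.725, 0.638, -0.009, 0.259]
wrist_force: [0.2, 0.6, -3.8]
finger_gap: 13.4
```

```bash
python3 look.py l3.png; python3 - <<'E'
from h import *
st=get_state();im=get_image("wrist");f,cx,cy,_,_=cam(im,st);M=np.array(im["mount"])
# tray frame in tool: x=x, y=-y, z=-z; grip at tool (0,0,-19)
def tt(u,v,z):  # tray-frame point at height z
    o=M[:3,3];d=M[:3,:3]@np.array([(u-cx)/f,-(v-cy)/f,-1]); zt=-19+89-z
    q=o+d*(zt-o[2])/d[2]; return np.array([q[0],-q[1],z])
k=np.array([84,54,4])
for r in tip_of("wrist","tray_corner")[:2]: print("corner",r["score"],tt(r["point"][0]*560,r["point"][1]*420,4))
for r in tip_of("wrist","slug0_center"):
    p=tt(r["point"][0]*560,r["point"][1]*420,9);print("tip",round(r["score"],2),p.round(1),np.linalg.norm(p-k).round(1))
for r in boxes_of("wrist","slug0_center"):
    b=r["bbox"];p=tt((b[0]+b[2])*280,(b[1]+b[3])*210,12);print("box",round(r["score"],2),p.round(1),np.linalg.norm(p-k).round(1))
T=np.array(st["tcp_pos"])+rot(st["tcp_rot"])@np.array([84,-54,-19+85]);print("corner world",T)
E
```

```text
9.675 [516.8  32.  258.6] 13.393826955091138 [ 0.07 -0.18  1.96 -0.48  1.09  0.36] tilt 30.0
heading rel tool x 46.6
corner 0.96 [82.2001447  53.41216755  4.        ]
corner 0.49 [-53.68961988   0.40780187   4.        ]
tip 0.79 [21.1 54.2  9. ] 63.1
box 0.91 [23.7 54.9 12. ] 60.8
corner world [503.05118787  86.583715   152.94285415]
```

View pics/l3.png

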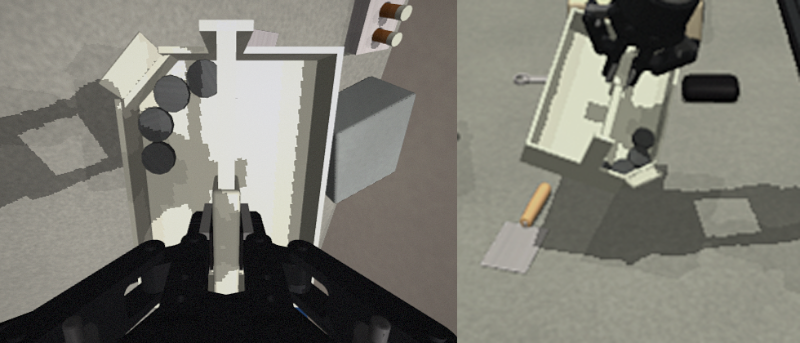

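```bash
python3 -c "
from workcell import *
print(hand_in())"
```

```text
the job is handed in; nothing more can be done
None
```

I gripped the tray by its grip block at 22 N, raised to 24 N before the tilt. I then lifted it level by about 195 mm and tipped it 30° towards the cut-off corner. The job was handed in at about 10 s, with the arm still holding the tray in the air.

**Tray:** in the last checks, the tilt was 30.0°, within about 2° of straight towards the cut corner. The corner point worked out at about 153 mm above the bench. The finger gap was steady at 13.4 mm and the tray was still.

**Slugs:** the wrist picture shows all four lying in a row against the cut corner, with none spilled or touched. The network reported only one of them, apparently the farthest, at about 61–63 mm from the corner point (limit 75 mm). I judged the other three from the picture as nearer rather than measuring them.

**Bystanders:** I saw none moved in the pictures, but I did not measure their positions afterwards.

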